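# Pin the two halves of a pie mould together

## Robot

A 6-joint arm with a two-finger parallel gripper is mounted at the origin on a cart in front of the work surface, level with it; the furniture and walls round the work are solid. World frame = base frame: x ahead of the robot, y to its left, z up, the work surface at z = 0. Lengths are in m, angles in rad, forces in N, time in s.
With the tool pointing down it reaches from about 0.35 to 0.975 m from the base axis. Payload 4.9 kg.
Tool frame: the origin (TCP) lies on the centre line of the jaws, within the pads' length; the fingertips stand 8 mm ahead of it and the grasp point (between the pads) lies 11 mm behind it; z points along the fingers, y is the direction in which the jaws open and shut (so a half turn about z gives the same grasp; the last joint's range is limited). The gripper opens to 85 mm and grips with 20 to 120 N. Pads are 22 mm wide; open, the fingers measure 114 mm over their backs; the gripper's body (76 mm by 85 mm) begins 54 mm behind the grasp point. The pads swing forward as they close: fully open they stand 13 mm farther back than shut.
Start: joints at [-1.453, 0.053, 1.613, -0, 1.476, -0.119], TCP at [0.147, -0.608, 0.212] pointing down, gripper open.
Joint ranges: [-3.01, 3.01], [-1.01, 2.22], [0.06, 2.58], [-1.02, 4.17], [0.09, 2.62], [-3.14, 3.14]. Speed limits (rad/s): [2.57, 2.57, 3.14, 3.14, 3.14, 3.14].

## Interface

Orientations are given as a rotation vector (axis times angle).
In Python, from station import get_obs, get_image, calibration, finish_job gives the robot as it stands. The module is installed in compiled form; this text tells all that it offers.
- The arm moves only by the shell command python3 -m jog 'ROWS' [FORCE]. ROWS is JSON, a list of rows, each a list of 7 numbers: the shift along the tool's x, y, z in cm, then the turn, a rotation vector about the tool's x, y, z in rad, then the closure in counts, from 0 (fully open) to 255 (shut). In form: [[dx, dy, dz, ax, ay, az, jaw], ...]. A call has 1 to 8 rows; each row is the pose to reach, as a shift and turn from the pose measured when the call began, along the tool's axes at that moment; what a row does not reach only later rows make up. A row lasts 1/12 s, in which the tool goes at most 41.7 mm and 7.16 degrees, less where a joint would pass 70% of its speed; a pose out of reach is approached as far as the arm can. A call with a gripper value outside its range is refused whole. The fingers move at their own pace and stop on an object; FORCE is the grip in N (left out, the last holds). Time passes only in rows, so rows that repeat a pose let the fingers close. It gives the time, the measured TCP pose, the force and the opening at its end, in the units of the state.
- get_obs(): the state, without advancing time (a new reading comes with each control period).
- get_image(name): name is "side" or "top"; returns the picture (384x512x3 uint8, red, green, blue); there is no depth.
- calibration(name): a dict with "vfov" (degrees; the focal length in pixels is half the picture's height over the tangent of half this angle, whatever the lens; pixels are square), "cx", "cy" (the principal point, pixels), "dist_coeffs" ([k1, k2, p1, p2, k3] as OpenCV has them; the pictures are not rectified), "R" (3x3) and "t" (3): a world point X has camera coordinates R X + t. Camera axes: x right, y down, z forward; pixel columns grow to the right and rows downward; lengths in m; the calibration is good to about 2 mm. A picture is of the moment at which its call begins. calibration takes no time and is no camera call.
- finish_job(): hands the job in, once; it reports no verdict.
The state is a dict: "t": time; "q": joint angles; "dq": joint speeds; "effort": joint torques, N m; "tool_pos": TCP position; "tool_rot": TCP orientation; "contact_force": force on the tool from outside, world axes, zero at the start; "wrist_torque": the same for the moment, N m; "opening": finger opening in m.
Only numpy, scipy, OpenCV 4.12 (cv2) and the standard library are available. Lean on these libraries where they do the work, as an engineer would, in place of code of your own. Each camera call takes 0.05 s, during which the arm holds its last target. There are 200 camera calls.

## Task

Put the pie mould back together: gently slide its loose near half along the rails until it is fully home against the clamped far half, so that the hinge knuckles line up. Then take the hinge pin from its rack and push it gently down through all three knuckles until its collar sits flush on the top one, and let go. Never force anything (keep every push under about 15 N) and leave the other things on the table where they are.

Things in the scene. Friction and masses are not known exactly. Their poses are not given: they have to be found in the camera images.
- mould_base: Bottom of a two-part steel pie mould: bright steel plate 215 x 175 x 6 mm fixed flat on the table. Origin on the table; plate spans x -112.5..+102.5, y +-87.5 mm, top at z 6 mm. Two slick white plastic rails 8 mm high, inner faces 121.6 mm apart, run along its x axis; +x is the closing direction, z up. The far half is screwed down at its +x end, the loose near half at its -x end.
- clamp_zone (a point): Point of the plate, x +10 mm, y 0, on its top: middle of the 40 mm range over which the far half may be clamped. The far half is a U-shaped wall 120 mm wide, 54 mm high (top 60 mm above the table), 55 mm deep, open to -x. Its open end lies anywhere from 20 mm before to 20 mm beyond this point along x; where is not reported and must be felt. Axes as the plate's.
- hinge_line (a point): Point of the plate's top at x +10, y +73 mm: outside the far half's +y wall. At its open end plane (so up to 20 mm off this point along x) the far half has two knuckles, outside 21 mm, with one vertical bore of 12.5 mm, 16..29 and 46..60 mm above the table (far_bore in the rules is the middle of that bore). Spring balls in the top one drag on the pin with 2 to 10 N all the way, so it must be pushed.
- near_half: Loose near half of the mould: U-shaped bright steel wall, 120 mm wide (y), 55 mm deep, 54 mm high, walls 4 mm, about 0.5 kg, standing on the plate between the rails (0.8 mm play a side), open end to +x. Origin on its underside, mid open end (wall at x -55..0 mm). Starts 20 to 75 mm short of home; home, its wall ends butt on the far half's and its knuckle is in line between theirs.
- near_bore (a point): Centre of the near half's single hinge knuckle (outside 21 mm, 13 mm high, vertical bore 12.5 mm, 37.5 mm above the table), outside its +y wall at the open end, at y +73 mm from the near half's origin. With the mould closed this is also the bore line of the far knuckles, whose top face is 22.5 mm above this point.
- near_front (a point): Middle of the outer face of the black rubber push pad (50 mm wide, 34 mm tall, 9 mm thick) on the closed front wall of the near half, 39 mm above the table: the place to push, in the near half's +x direction. The pad gives about 1 mm for each 6 N, at most 4 mm. The half slides with 2 to 6 N; a rise above that means it has met the far half.
- pin_rack: Fixed white plastic block 60 x 46 x 40 mm with one vertical blind hole (11 mm, 34 mm deep) in the middle of its top; holds the hinge pin at the start. Origin on the table under its middle.
- pin_grip (a point): Middle of the round black rubber grip of the steel hinge pin (loose, 80 g, stands upright in the rack): grip 14 mm in diameter, 40 mm tall (20 mm above and below this point). Below it a collar, then the shaft; the tip is 70 mm below this point. z runs along the pin towards the grip end. The grip gives 1 mm along the pin for each 6 N, at most 3 mm.
- pin_collar (a point): Underside of the pin's collar (18 mm across, 4 mm thick), on the axis, 24 mm below the middle of the grip. Below it the 10 mm shaft, 46 mm long, tapered over its last 5 mm to a 7 mm tip. With the pin home this face rests on the top knuckle, 60 mm above the table.
- timer: Bystander: round wind-up kitchen timer 66 mm across, 53 mm high, origin on its underside.
- sauce_cup: Bystander: small stainless sauce cup 65 mm across, 37 mm high, origin on its underside.
- sharpening_stone: Bystander: sharpening stone 50 x 150 x 26 mm lying flat, origin on its underside.
- spice_jar: Bystander: spice jar 45 mm across, 106 mm high, origin on its underside.

How it is judged:
At the end, for the whole second after the job is handed in: The pin stands through all three knuckles, collar underside 57.5 to 62 mm above the table, within 4 mm of the near and far bore axes, which lie within 3 mm of one another, and upright within 0.1 rad; the near half is flat within 0.05 rad; all released and at rest (z of pin_collar in the frame of mould_base between 0.0575 and 0.062 m and horizontal distance between pin_collar and near_bore below 0.004 m and angle between pin_collar's own z axis and vertical below 0.1 rad and angle between near_half's own z axis and vertical below 0.05 rad and horizontal distance between near_bore and far_bore below 0.003 m and horizontal distance between pin_collar and far_bore below 0.004 m and linear speed of each of near_half, hinge_pin below 0.01 m/s); the robot touches nothing.
It fails at once if the hinge pin is forced: pressed on the near half with more than 25 N or on the rest of the mould with more than 40 N, the squeeze of the spring balls included (contact force between hinge_pin and mould_base above 40 N or contact force between hinge_pin and near_half above 25 N).
It fails at once if the near half is forced: pushed by the fingers with more than 20 N, or pressed on the mould with more than 28 N, its own weight included (contact force between near_half and mould_base above 28 N or contact force between the fingers and near_half above 20 N).
It fails at once if the robot bumps the fixed mould parts with more than 25 N (contact force between the arm and mould_base above 25 N).
It fails at once if another thing on the table is moved by more than 20 mm (distance of any of timer, sauce_cup, sharpening_stone, spice_jar from where it was at the start of the episode above 0.02 m).
It also fails if it takes over 64 s, if anything falls off the work surface, if the arm or the gripper's body presses on something with over 40 N, if the wrist force passes 120 N, or if a joint passes its speed limit or range.

## Working session

There is one attempt and no reset: what is moved stays moved. The work goes in short steps, Python scripts to look and compute and a shell command to move; the robot and the scene stay as the last step left them, time stands still between calls to the robot, and variables do not carry over. Pictures are saved under pics/ and viewed, about 8 in all and at most 12, crops included, and the job is handed in when it is done.

```bash
mkdir -p pics
python3 - <<'E'
from station import *
import cv2
for n in("top","side"):
    im=get_image(n); cv2.imwrite(f"pics/{n}0.png",im[:,:,::-1]); 
    c=calibration(n); print(n,{k:(v.tolist() if hasattr(v,'tolist') else v) for k,v in c.items()})
o=get_obs(); print(o['t'],o['tool_pos'],o['tool_rot'],o['contact_force'],o['opening'])
E
```

```text
top {'vfov': 42.3747746234521, 'cx': 257.8283200327484, 'cy': 191.5932815989912, 'dist_coeffs': [-0.01474552797016073, 0.0, 0.0, 0.0, 0.0], 'R': [[0.0019988824390771804, -0.9998866769427209, -0.014921050279295774], [-0.9862103785511389, 0.0004981081504258941, -0.16549574352922047], [0.1654844213423541, 0.01504610117980744, -0.9860976225162866]], 't': [-0.00930540393176692, 0.6361316904706646, 1.3111264857040088]}
side {'vfov': 54.271504080411354, 'cx': 259.36508040063666, 'cy': 187.72829947307932, 'dist_coeffs': [-0.07724870597210855, 0.0, 0.0, 0.0, 0.0], 'R': [[0.9984346195476852, 0.05122822164045858, -0.022449494342305223], [0.0088848837518742, -0.5415478948532949, -0.8406229454521691], [-0.055221094967275154, 0.8391075895780712, -0.5411553231587901]], 't': [-0.6142805488745267, 0.051975901573547326, 0.9374023881503977]}
0.1 [ 0.1465243  -0.60696547  0.21065232] [-3.11774605e+00 -3.70809998e-01  5.04181957e-05] [-0.31114691  0.98404922  1.10982641] 0.08544590100870367
```

View pics/top0.png

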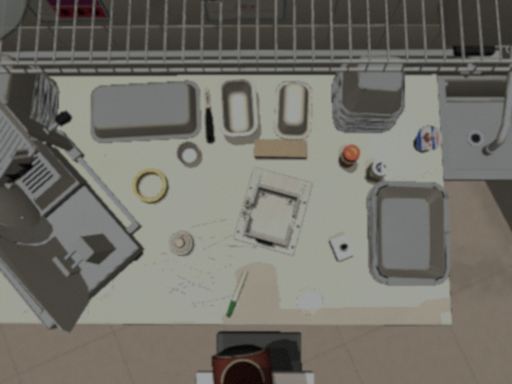

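View pics/side0.png

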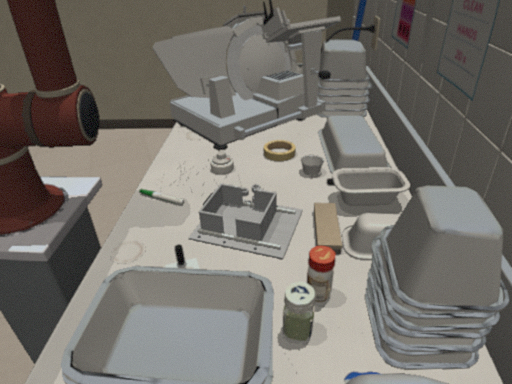

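Top view: mould at about (273,212), rack with pin at (342,247). The near half, with its black pad, is at the bottom (262,241). Next I'll enlarge both views.

Run:
```python
import cv2
a=cv2.imread("pics/top0.png")[160:270,225:365]; cv2.imwrite("pics/topc.png",cv2.resize(a,None,fx=5.4,fy=5.4,interpolation=cv2.INTER_CUBIC))
a=cv2.imread("pics/side0.png")[170:280,160:310]; cv2.imwrite("pics/sidec.png",cv2.resize(a,None,fx=5.2,fy=5.2,interpolation=cv2.INTER_CUBIC))
```

```text
(no output)
```

View pics/topc.png

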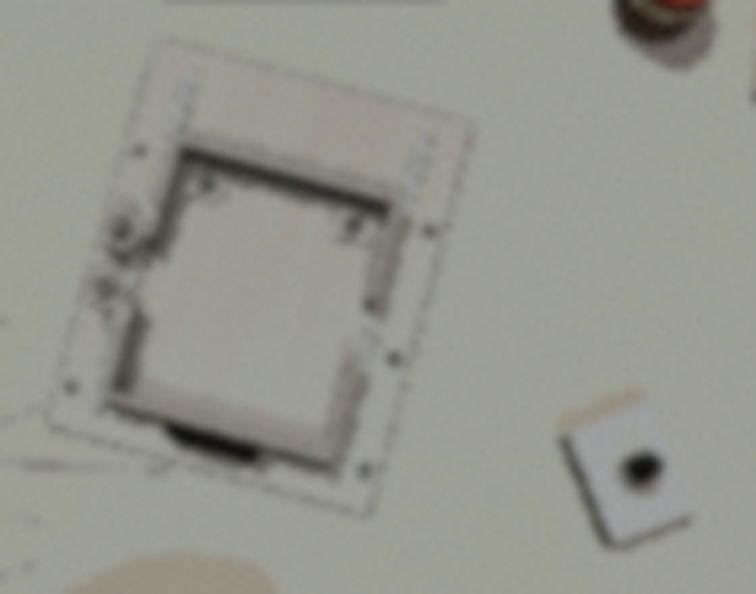

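View pics/sidec.png

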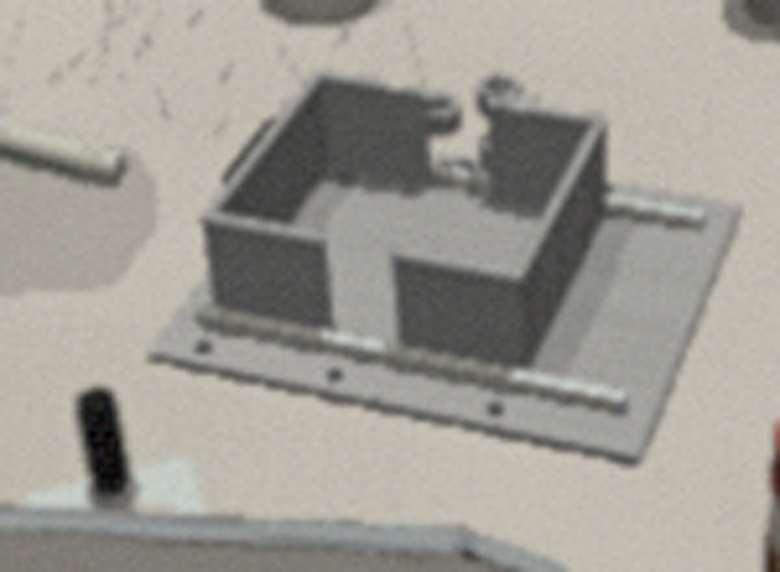

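Enlarged top view: plate corners at (160,40), (473,122), (368,515) and (48,425), and the pin grip top at (642,470). In the side view the halves' top corners are clear, the gap is about 30 mm, and the pin grip runs from (97,395) to (113,490). I'll fit both views together.

```bash
cat > h.py <<'E'
from station import *
import numpy as np, cv2
from scipy.optimize import least_squares
from scipy.spatial.transform import Rotation as Ro
def proj(n,X):
    c=calibration(n); f=192/np.tan(np.radians(c['vfov'])/2)
    K=np.array([[f,0,c['cx']],[0,f,c['cy']],[0,0,1.]]); R=np.array(c['R'])
    return cv2.projectPoints(np.atleast_2d(np.array(X,float)),cv2.Rodrigues(R)[0],np.array(c['t']),K,np.array(c['dist_coeffs']))[0][:,0]
def uncrop(p,s,off): return (np.array(p,float)+.5)/s-.5+np.array(off)
T=lambda p:uncrop(p,5.4,(225,160)); S=lambda p:uncrop(p,5.2,(160,170))
E
python3 - <<'E'
from h import *
# (view, pixel, kind, local mm)
D=[("top",T((160,40)),'p',(102.5,87.5,6)),("top",T((473,122)),'p',(102.5,-87.5,6)),("top",T((368,515)),'p',(-112.5,-87.5,6)),("top",T((48,425)),'p',(-112.5,87.5,6)),
("side",S((740,208)),'p',(102.5,87.5,6)),("side",S((635,460)),'p',(102.5,-87.5,6)),("side",S((152,357)),'p',(-112.5,-87.5,6)),
("side",S((205,218)),'n',(-55,-60,60)),("side",S((322,78)),'n',(-55,60,60)),("side",S((328,242)),'n',(0,-60,60)),
("side",S((395,260)),'f',(0,-60,60)),("side",S((523,277)),'f',(55,-60,60)),("side",S((605,120)),'f',(55,60,60))]
def world(p,k,l):
    l=np.array(l,float)/1000; l[0]+={'p':0,'n':p[3],'f':p[4]}[k]
    c,s=np.cos(p[2]),np.sin(p[2]); return (p[0]+c*l[0]-s*l[1],p[1]+s*l[0]+c*l[1],l[2])
fun=lambda p:np.concatenate([proj(v,world(p,k,l))[0]-u for v,u,k,l in D])
r=least_squares(fun,[.55,-.05,-.28,-.04,0],x_scale=.1,loss='soft_l1'); p=r.x
print("plate",p, "yawdeg",np.degrees(p[2])); print(fun(p).reshape(-1,2).round(1).tolist())
for nm,k,l in (("front",'n',(-64,0,39)),("nbore",'n',(0,73,37.5)),("fbore",'f',(0,73,60))): print(nm,np.round(world(p,k,l),4))
G=[("top",T((642,468)),.096),("side",S((97,393)),.096),("side",S((113,490)),.056)]
g=least_squares(lambda q:np.concatenate([proj(v,(q[0],q[1],z))[0]-u for v,u,z in G]),[.5,-.2],x_scale=.1); print("pin",g.x,g.fun.round(1))
print("start yaw", Ro.from_rotvec(get_obs()['tool_rot']).as_matrix().round(3).tolist())
for n in("top","side"): print(n, -np.array(calibration(n)['R']).T@np.array(calibration(n)['t']))
E
```

```text
plate [ 0.59565395 -0.0531628  -0.27155573 -0.03680353 -0.00849698] yawdeg -15.558997408704549
[[-0.4, -0.7], [0.6, 0.1], [0.5, 0.4], [-0.5, 0.1], [0.2, -0.5], [0.8, -0.3], [-0.9, -0.8], [0.2, 0.6], [-0.2, -0.9], [-0.0, 0.5], [-0.5, -0.5], [-0.1, 1.0], [0.6, 0.1]]
front [ 0.4985 -0.0261  0.039 ]
nbore [0.5798 0.027  0.0375]
fbore [0.607  0.0194 0.06  ]
pin [ 0.48506244 -0.23555905] [ 0.8 -0.4 -0.2  0.7 -0.1 -1.5]
start yaw [[0.972, 0.235, -0.0], [0.235, -0.972, 0.002], [0.0, -0.002, -1.0]]
top [ 0.41040727 -0.02934855  1.39803695]
side [ 0.66462155 -0.72696552  0.53718214]
```

```bash
cat >> h.py <<'E'
def rel(x,y,z,yawdeg):
    o=get_obs(); R=Ro.from_rotvec(o['tool_rot']); a=np.radians(yawdeg)
    Rt=Ro.from_matrix([[np.cos(a),np.sin(a),0],[np.sin(a),-np.cos(a),0],[0,0,-1]])
    print("t",round(o['t'],2),"pos",o['tool_pos'].round(4),"F",np.round(o['contact_force'],1),"open",round(o['opening'],4),"ROW cm",(R.inv().apply(np.array([x,y,z])-o['tool_pos'])*100).round(2),(R.inv()*Rt).as_rotvec().round(3))
E
J='[42.6,-51.1,3,0,0,0.51,255]'; python3 -m jog '[[42.6,-51.1,3,0,0,0.51,255],[42.6,-51.1,3,0,0,0.51,255],[42.6,-51.1,3,0,0,0.51,255],[42.6,-51.1,3,0,0,0.51,255],[42.6,-51.1,3,0,0,0.51,255],[42.6,-51.1,3,0,0,0.51,255],[42.6,-51.1,3,0,0,0.51,255],[42.6,-51.1,3,0,0,0.51,255]]'
python3 -c "
from h import *
rel(.4407,-.01,.17,-15.56)"
```

```text
t: 0.77
tool_pos: [0.2939, -0.3068, 0.1961]
tool_rot: [-3.11, 0.429, 0.001]
contact_force: [1.4, -0.2, 1.3]
opening: 0.0003
t 0.77 pos [ 0.2939 -0.3068  0.1961] F [ 1.4 -0.2  1.3] open 0.0003 ROW cm [  6.1  -32.53   2.68] [-0.002  0.001 -0.002]
```

```bash
python3 -m jog '[[6.1,-32.5,2.7,0,0,0,255],[6.1,-32.5,2.7,0,0,0,255],[6.1,-32.5,2.7,0,0,0,255],[6.1,-32.5,2.7,0,0,0,255],[6.1,-32.5,2.7,0,0,0,255],[6.1,-32.5,2.7,0,0,0,255],[6.1,-32.5,2.7,0,0,0,255],[6.1,-32.5,2.7,0,0,0,255]]'
python3 -c "
from h import *
rel(.4407,-.01,.034,-15.56)"
```

```text
t: 1.43
tool_pos: [0.4406, -0.0085, 0.1695]
tool_rot: [-3.11, 0.428, 0.0]
contact_force: [0.5, -1.0, 1.3]
opening: 0.0004
t 1.43 pos [ 0.4406 -0.0085  0.1695] F [ 0.5 -1.   1.3] open 0.0004 ROW cm [ 0.06  0.17 13.55] [-0.002  0.    -0.002]
```

```bash
python3 -m jog '[[0,0.1,4,0,0,0,255],[0,0.1,8,0,0,0,255],[0,0.15,11,0,0,0,255],[0,0.15,13,0,0,0,255],[0,0.15,13.5,0,0,0,255],[0,0.15,13.5,0,0,0,255]]'
python3 -m jog '[[1,0,0,0,0,0,255],[2,0,0,0,0,0,255],[3,0,0,0,0,0,255],[3.5,0,0,0,0,0,255],[3.5,0,0,0,0,0,255],[3.5,0,0,0,0,0,255]]'
python3 -c "
from h import *
rel(.4985-.015*.963,-.0261+.015*.268,.034,-15.56)"
```

```text
t: 1.93
tool_pos: [0.4383, -0.0092, 0.0324]
tool_rot: [-3.11, 0.428, 0.008]
contact_force: [1.0, 0.1, -0.5]
opening: -0.0
t: 2.43
tool_pos: [0.4728, -0.0189, 0.0335]
tool_rot: [-3.11, 0.429, 0.005]
contact_force: [-0.6, -0.4, 0.0]
opening: 0.0
t 2.43 pos [ 0.4728 -0.0189  0.0335] F [-0.6 -0.4  0. ] open 0.0 ROW cm [ 1.17 -0.   -0.05] [-0.002  0.003 -0.002]
```

```bash
python3 -m jog '[[0.3,0,0,0,0,0,255],[0.6,0,0,0,0,0,255],[0.9,0,0,0,0,0,255],[1.2,0,0,0,0,0,255],[1.4,0,0,0,0,0,255],[1.6,0,0,0,0,0,255],[1.8,0,0,0,0,0,255],[2.0,0,0,0,0,0,255]]'
python3 -m jog '[[0.2,0,0,0,0,0,255],[0.4,0,0,0,0,0,255],[0.6,0,0,0,0,0,255],[0.8,0,0,0,0,0,255],[1.0,0,0,0,0,0,255]]'
```

```text
t: 3.1
tool_pos: [0.4907, -0.024, 0.0331]
tool_rot: [-3.11, 0.428, 0.012]
contact_force: [-6.0, 1.2, 4.0]
opening: 0.0003
t: 3.52
tool_pos: [0.4988, -0.0263, 0.0326]
tool_rot: [-3.109, 0.428, 0.019]
contact_force: [-6.0, 1.1, 5.3]
opening: 0.0
```

```bash
python3 -m jog '[[0.2,0,0,0,0,0,255],[0.4,0,0,0,0,0,255],[0.6,0,0,0,0,0,255],[0.8,0,0,0,0,0,255]]'
python3 -m jog '[[0.1,0,0,0,0,0,255],[0.2,0,0,0,0,0,255],[0.3,0,0,0,0,0,255],[0.4,0,0,0,0,0,255]]'
```

```text
t: 3.85
tool_pos: [0.505, -0.0281, 0.0322]
tool_rot: [-3.109, 0.427, 0.026]
contact_force: [-6.1, 0.7, 5.3]
opening: -0.0001
t: 4.18
tool_pos: [0.5076, -0.0289, 0.0317]
tool_rot: [-3.109, 0.427, 0.032]
contact_force: [-6.2, 1.2, 5.2]
opening: 0.0
```

```bash
python3 -c "
from h import *
rel(.5124,-.0302,.033,-15.56)"
python3 -m jog '[[0.1,0,-0.1,0,0,0,255],[0.2,0,-0.1,0,0.02,0,255],[0.3,0,-0.1,0,0.02,0,255],[0.4,0,-0.1,0,0.02,0,255]]'
python3 -c "
from h import *
rel(.5124,-.0302,.033,-15.56)"
```

```text
t 4.18 pos [ 0.5076 -0.0289  0.0317] F [-6.2  1.2  5.2] open 0.0 ROW cm [ 0.49 -0.   -0.14] [-0.     0.021 -0.001]
t: 4.52
tool_pos: [0.5108, -0.0298, 0.0321]
tool_rot: [-3.112, 0.427, 0.003]
contact_force: [-2.3, 0.3, -1.9]
opening: 0.0001
t 4.52 pos [ 0.5108 -0.0298  0.0321] F [-2.3  0.3 -1.9] open 0.0001 ROW cm [ 0.17 -0.01 -0.09] [-0.     0.002 -0.001]
```

```bash
for i in 1; do python3 -m jog '[[0.1,0,0,0,0,0,255],[0.2,0,0,0,0,0,255],[0.3,0,0,0,0,0,255]]';  python3 -m jog '[[0.1,0,-0.03,0,0.003,0,255],[0.2,0,-0.03,0,0.003,0,255]]'; done
```

```text
t: 4.77
tool_pos: [0.5136, -0.0306, 0.0319]
tool_rot: [-3.112, 0.427, 0.003]
contact_force: [-3.9, 1.4, -0.2]
opening: 0.0001
t: 4.93
tool_pos: [0.5144, -0.0306, 0.0317]
tool_rot: [-3.111, 0.427, 0.003]
contact_force: [-6.8, 3.1, 3.0]
opening: 0.0004
```

```bash
python3 -m jog '[[0.1,0,-0.03,0,0.003,0,255],[0.2,0,-0.03,0,0.003,0,255]]'
```

```text
t: 5.1
tool_pos: [0.515, -0.0306, 0.0317]
tool_rot: [-3.111, 0.427, 0.005]
contact_force: [-8.0, 3.6, 3.0]
opening: 0.0
```

```bash
python3 -m jog '[[0.1,0,0,0,0.003,0,255],[0.15,0,0,0,0.003,0,255],[0.15,0,0,0,0.003,0,255]]'
```

```text
t: 5.35
tool_pos: [0.515, -0.0305, 0.0316]
tool_rot: [-3.111, 0.427, 0.007]
contact_force: [-9.1, 2.3, 3.4]
opening: 0.0001
```

```bash
python3 -m jog '[[0.1,0,0,0,0.003,0,255],[0.15,0,0,0,0.003,0,255],[0.15,0,0,0,0.003,0,255]]'
```

```text
t: 5.6
tool_pos: [0.515, -0.0305, 0.0316]
tool_rot: [-3.111, 0.427, 0.009]
contact_force: [-9.7, 2.4, 5.3]
opening: -0.0001
```

```bash
python3 -m jog '[[-0.5,0,0,0,0,0,255],[-2,0,0,0,0,0,255],[-4,0,-0.5,0,0,0,255],[-4,0,-4,0,0,0,200],[-4,0,-8,0,0,0,100],[-4,0,-12,0,0,0,0],[-4,0,-15,0,0,0,0],[-4,0,-15,0,0,0,0]]'
python3 -c "
from h import *
rel(.485,-.2356,.17,-15.56)
for n in('top','side'): cv2.imwrite(f'pics/{n}1.png',get_image(n)[:,:,::-1])
a=cv2.imread('pics/top1.png')[160:270,225:365]; b=cv2.imread('pics/side1.png')[180:250,190:310]
cv2.imwrite('pics/sidec1.png',cv2.resize(b,None,fx=6.5,fy=6.5,interpolation=cv2.INTER_CUBIC))
cv2.imwrite('pics/topc1.png',cv2.resize(a,None,fx=5.4,fy=5.4,interpolation=cv2.INTER_CUBIC))"
```

```text
t: 6.27
tool_pos: [0.483, -0.0212, 0.1916]
tool_rot: [-3.112, 0.427, -0.021]
contact_force: [1.8, -0.9, 0.5]
opening: 0.0608
t 6.27 pos [ 0.483  -0.0212  0.1916] F [ 1.8 -0.9  0.5] open 0.0608 ROW cm [ 5.94 20.6   2.2 ] [-0.002 -0.013 -0.001]
```

View pics/sidec1.png

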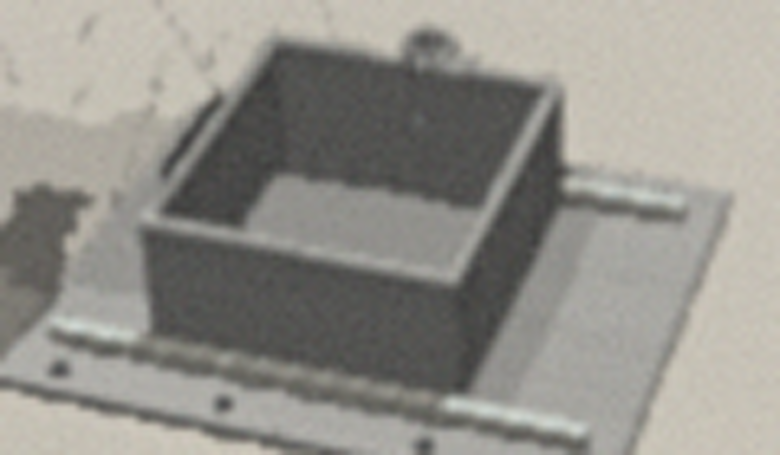

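The mould is closed with no gap. Corners in this crop: (145,225), (458,280), (560,90) and (275,42); top knuckle at (430,48). I'll refit the bore and move above the pin.

```bash
python3 - <<'E'
from h import *
S2=lambda p:uncrop(p,6.5,(190,180))
D=[("top",T((160,40)),'p',(102.5,87.5,6)),("top",T((473,122)),'p',(102.5,-87.5,6)),("top",T((368,515)),'p',(-112.5,-87.5,6)),("top",T((48,425)),'p',(-112.5,87.5,6)),
("side",S((740,208)),'p',(102.5,87.5,6)),("side",S((635,460)),'p',(102.5,-87.5,6)),("side",S((152,357)),'p',(-112.5,-87.5,6)),
("side",S2((145,225)),'f',(-55,-60,60)),("side",S2((458,280)),'f',(55,-60,60)),("side",S2((562,90)),'f',(55,60,60)),("side",S2((275,42)),'f',(-55,60,60)),("side",S2((430,49)),'f',(0,73,60))]
def world(p,k,l):
    l=np.array(l,float)/1000; l[0]+={'p':0,'f':p[3]}[k]
    c,s=np.cos(p[2]),np.sin(p[2]); return (p[0]+c*l[0]-s*l[1],p[1]+s*l[0]+c*l[1],l[2])
fun=lambda p:np.concatenate([proj(v,world(p,k,l))[0]-u for v,u,k,l in D])
r=least_squares(fun,[.55,-.05,-.28,0],x_scale=.1,loss='soft_l1'); p=r.x
print(p,fun(p).reshape(-1,2).round(1).tolist()); w=world(p,'f',(0,73,60)); print("bore",np.round(w,4),"topc px",(proj("top",w)[0]-[225,160]+.5)*5.4-.5)
E
python3 -m jog '[[5.94,4,2,0,-0.01,0,0],[5.94,8,2,0,-0.01,0,0],[5.94,12,2,0,-0.01,0,0],[5.94,16,2,0,-0.01,0,0],[5.94,19,2,0,-0.01,0,0],[5.94,20.6,2,0,-0.01,0,0],[5.94,20.6,2,0,-0.01,0,0]]'
python3 -c "
from h import *
rel(.485,-.2356,.065,-15.56)"
```

```text
[ 0.59556891 -0.05357833 -0.2709883  -0.00845123] [[-0.3, -0.7], [0.7, 0.1], [0.7, 0.4], [-0.3, 0.2], [0.2, -0.4], [0.8, -0.2], [-1.0, -0.6], [-0.8, 0.4], [0.0, 1.3], [0.5, -0.6], [0.2, -0.4], [-0.0, -0.8]]
bore [0.607 0.019 0.06 ] topc px [124.09687553 227.40679341]
t: 6.95
tool_pos: [0.4794, -0.2384, 0.1623]
tool_rot: [-3.11, 0.435, 0.016]
contact_force: [-0.0, -0.0, -0.0]
opening: 0.0856
t 6.95 pos [ 0.4794 -0.2384  0.1623] F [-0. -0. -0.] open 0.0856 ROW cm [ 0.56 -0.42  9.72] [-0.     0.011 -0.006]
```

View pics/topc1.png

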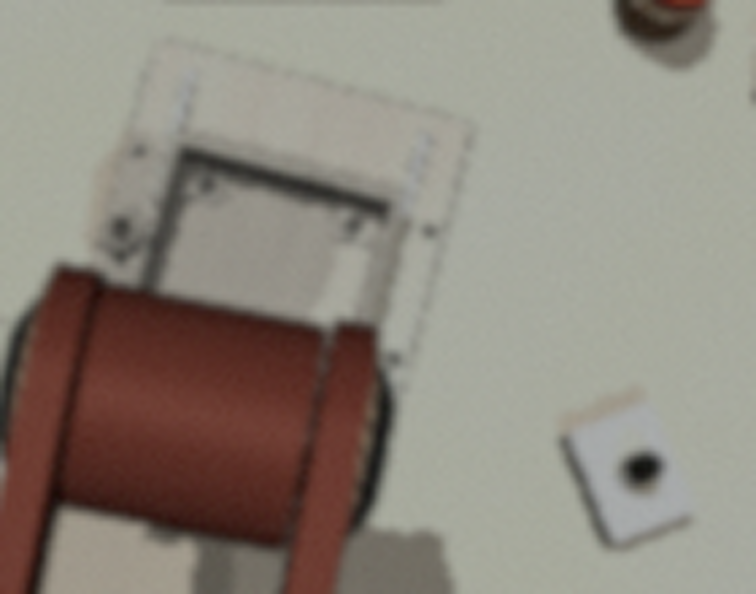

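```bash
python3 -m jog '[[0.5,-0.4,0,0,0.01,0,0],[0.56,-0.42,2,0,0.01,-0.006,0],[0.56,-0.42,4.5,0,0.01,-0.006,0],[0.56,-0.42,7,0,0.01,-0.006,0],[0.56,-0.42,9,0,0.01,-0.006,0],[0.56,-0.42,9.7,0,0.01,-0.006,0],[0.56,-0.42,9.7,0,0.01,-0.006,0]]'
python3 -c "
from h import *
rel(.485,-.2356,.065,-15.56)"
```

```text
t: 7.53
tool_pos: [0.4835, -0.2331, 0.0618]
tool_rot: [-3.11, 0.423, 0.009]
contact_force: [0.6, 0.0, -0.1]
opening: 0.0855
t 7.53 pos [ 0.4835 -0.2331  0.0618] F [ 0.6  0.  -0.1] open 0.0855 ROW cm [ 0.21  0.2  -0.32] [-0.002  0.006  0.001]
```

```bash
python3 -m jog '[[0.2,0.2,-0.3,0,0,0,0],[0.2,0.2,-0.3,0,0,0,60],[0.2,0.2,-0.3,0,0,0,120],[0.2,0.2,-0.3,0,0,0,160]]' 60
python3 -c "
from h import *
rel(.485,-.2356,.065,-15.56)"
```

```text
t: 7.87
tool_pos: [0.4859, -0.2361, 0.0664]
tool_rot: [-3.111, 0.423, 0.005]
contact_force: [-0.4, 0.7, 0.9]
opening: 0.0511
t 7.87 pos [ 0.4859 -0.2361  0.0664] F [-0.4  0.7  0.9] open 0.0511 ROW cm [-0.1  -0.03  0.14] [-0.002  0.003  0.001]
```

```bash
python3 -m jog '[[-0.1,0,0.1,0,0,0,170],[-0.1,0,0.1,0,0,0,190],[-0.1,0,0.1,0,0,0,205],[-0.1,0,0.1,0,0,0,225],[-0.1,0,0.1,0,0,0,255],[-0.1,0,0.1,0,0,0,255],[-0.1,0,0.1,0,0,0,255]]' 60
python3 -c "
from h import *
rel(.485,-.2356,.065,-15.56)"
```

```text
t: 8.45
tool_pos: [0.4851, -0.236, 0.0657]
tool_rot: [-3.111, 0.423, 0.004]
contact_force: [-0.7, 0.1, 1.8]
opening: 0.0107
t 8.45 pos [ 0.4851 -0.236   0.0657] F [-0.7  0.1  1.8] open 0.0107 ROW cm [-0.02 -0.04  0.07] [-0.001  0.003  0.001]
```

```bash
python3 -m jog '[[0,0,-0.5,0,0,0,255],[0,0,-1.5,0,0,0,255],[0,0,-3,0,0,0,255],[0,0,-5,0,0,0,255],[0,0,-8,0,0,0,255],[0,0,-11,0,0,0,255],[0,0,-12,0,0,0,255],[0,0,-12,0,0,0,255]]'
python3 -c "
from h import *
rel(.607,.0195,.18,-15.56)"
```

```text
t: 9.12
tool_pos: [0.4874, -0.2375, 0.1901]
tool_rot: [3.111, -0.423, 0.007]
contact_force: [-0.1, -1.3, -0.3]
opening: 0.0105
t 9.12 pos [ 0.4874 -0.2375  0.1901] F [-0.1 -1.3 -0.3] open 0.0105 ROW cm [  4.66 -27.96   1.01] [ 0.001 -0.005  0.001]
```

```bash
python3 -m jog '[[0.6,-3.5,1,0,0,0,255],[1.2,-7,1,0,0,0,255],[1.8,-11,1,0,0,0,255],[2.4,-15,1,0,0,0,255],[3,-19,1,0,0,0,255],[4,-23,1,0,0,0,255],[4.6,-26,1,0,0,0,255],[4.66,-28,1,0,0,0,255]]'
python3 -m jog '[[0,0,0,0,0,0,255],[0,0,0,0,0,0,255]]'
python3 -c "
from h import *
rel(.607,.0195,.145,-15.56)
"
```

```text
t: 9.78
tool_pos: [0.6068, 0.023, 0.1771]
tool_rot: [3.113, -0.42, 0.001]
contact_force: [-0.4, -0.8, -1.9]
opening: 0.0104
t: 9.95
tool_pos: [0.6053, 0.0243, 0.1739]
tool_rot: [3.113, -0.416, -0.007]
contact_force: [-0.2, 0.4, -0.1]
opening: 0.0107
t 9.95 pos [0.6053 0.0243 0.1739] F [-0.2  0.4 -0.1] open 0.0107 ROW cm [0.3  0.41 2.89] [0.002 0.004 0.006]
```

```bash
python3 -m jog '[[0.2,0.3,1,0,0.004,0.006,255],[0.3,0.41,2.5,0,0.004,0.006,255],[0.3,0.41,3.6,0,0.004,0.006,255],[0.3,0.41,3.6,0,0.004,0.006,255],[0.3,0.41,3.6,0,0.004,0.006,255],[0.3,0.41,3.6,0,0.004,0.006,255]]'
python3 -c "
from h import *
rel(.607,.0195,.138,-15.56)
b=get_image('side'); rel(.607,.0195,.138,-15.56); t=get_image('top')
cv2.imwrite('pics/s2.png',cv2.resize(b[100:220,190:310],None,fx=5,fy=5,interpolation=cv2.INTER_CUBIC)[:,:,::-1])
cv2.imwrite('pics/t2.png',cv2.resize(t[150:250,200:330],None,fx=5,fy=5,interpolation=cv2.INTER_CUBIC)[:,:,::-1])
"
```

```text
t: 10.45
tool_pos: [0.607, 0.0189, 0.1381]
tool_rot: [3.111, -0.427, -0.0]
contact_force: [0.5, -0.1, -0.4]
opening: 0.0105
t 10.45 pos [0.607  0.0189 0.1381] F [ 0.5 -0.1 -0.4] open 0.0105 ROW cm [-0.02 -0.06  0.01] [ 0.002 -0.    -0.001]
t 10.5 pos [0.6074 0.019  0.1387] F [ 0.8 -0.5 -0.3] open 0.0108 ROW cm [-0.05 -0.03  0.07] [ 0.002 -0.001 -0.001]
```

View pics/s2.png

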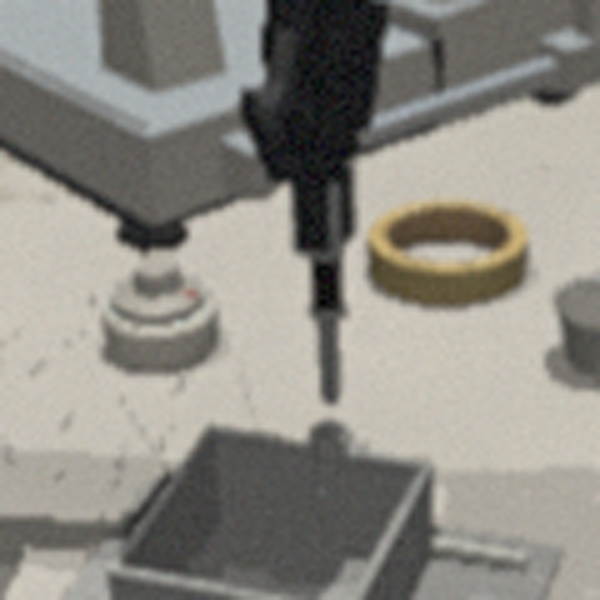

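The pin hangs over the knuckle. Tip at about (332,402), collar underside at (325,314), knuckle at about (331,437) in the crop. I'll compare these with the projections.

Run:
```python
from h import *
f=lambda X:((proj('side',X)[0]-[190,100]+.5)*5-.5).round(1)
for z in(.070,.074,.078,.082): print('tip',z,f((.607,.019,z)),'collar',f((.607,.019,z+.046)))
print('bore',f((.607,.019,.06)), 'dx 2mm',f((.609,.019,.06)),'dy2mm',f((.607,.021,.06)))
g=lambda X:((proj('top',X)[0]-[200,150]+.5)*5-.5).round(1)
print('top bore',g((.607,.019,.06)))
```

```text
tip 0.07 [330.1 415.7] collar [327.3 330.4]
tip 0.074 [329.8 408.4] collar [327.  322.8]
tip 0.078 [329.6 401.2] collar [326.8 315.1]
tip 0.082 [329.4 393.9] collar [326.5 307.4]
bore [330.7 433.6] dx 2mm [334.9 433.6] dy2mm [330.9 431.3]
top bore [239.9 260.5]
```

View pics/t2.png

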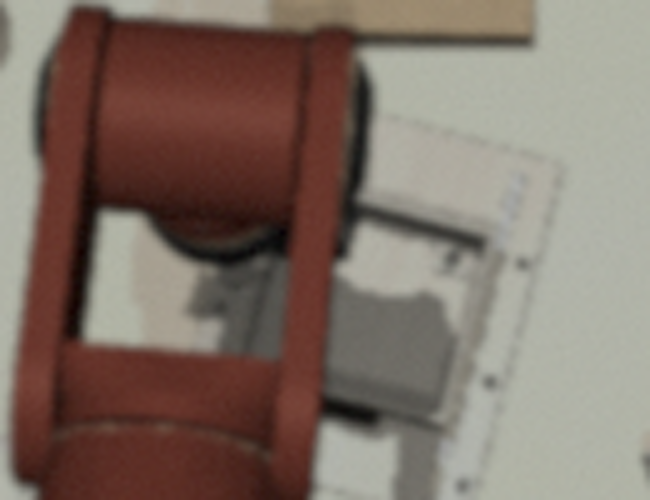

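Top view is blocked by the arm. The side view has the tip within 1 mm of the bore line. Lowering.

```bash
python3 -m jog '[[-0.05,-0.05,0.4,0,0,0,255],[-0.05,-0.05,0.8,0,0,0,255],[-0.05,-0.05,1.2,0,0,0,255],[-0.05,-0.05,1.5,0,0,0,255],[-0.05,-0.05,1.5,0,0,0,255]]'
python3 -c "
from h import *
rel(.607,.0195,.115,-15.56)
"
```

```text
t: 10.97
tool_pos: [0.6065, 0.0199, 0.1227]
tool_rot: [3.111, -0.426, -0.001]
contact_force: [-0.3, 0.5, -1.5]
opening: 0.0104
t 10.97 pos [0.6065 0.0199 0.1227] F [-0.3  0.5 -1.5] open 0.0104 ROW cm [0.05 0.02 0.77] [ 0.002  0.    -0.   ]
```

```bash
python3 -m jog '[[0.03,0.03,0.15,0,0,0,255],[0.03,0.03,0.3,0,0,0,255],[0.03,0.03,0.4,0,0,0,255],[0.03,0.03,0.5,0,0,0,255]]'
```

```text
t: 11.3
tool_pos: [0.6067, 0.0195, 0.1176]
tool_rot: [3.111, -0.426, -0.001]
contact_force: [-0.4, -0.8, -0.3]
opening: 0.0109
```

```bash
python3 -m jog '[[0,0,0.1,0,0,0,255],[0,0,0.2,0,0,0,255],[0,0,0.3,0,0,0,255]]'
```

```text
t: 11.55
tool_pos: [0.607, 0.0197, 0.1149]
tool_rot: [3.111, -0.426, -0.0]
contact_force: [-0.8, 0.3, 0.8]
opening: 0.0105
```

```bash
python3 -m jog '[[0,0,0.15,0,0,0,255],[0,0,0.3,0,0,0,255],[0,0,0.4,0,0,0,255]]'
```

```text
t: 11.8
tool_pos: [0.6073, 0.02, 0.1112]
tool_rot: [3.112, -0.426, 0.001]
contact_force: [0.8, 1.0, 2.2]
opening: 0.0107
```

```bash
python3 -m jog '[[0,0,0.15,0,0,0,255],[0,0,0.3,0,0,0,255],[0,0,0.4,0,0,0,255]]'; python3 -c "
from h import *
rel(.607,.0195,.075,-15.56)"
```

```text
t: 12.05
tool_pos: [0.6085, 0.0199, 0.1088]
tool_rot: [3.112, -0.426, 0.005]
contact_force: [-1.0, 1.0, 8.1]
opening: 0.0107
t 12.05 pos [0.6085 0.0199 0.1088] F [-1.   1.   8.1] open 0.0107 ROW cm [-0.15  0.08  3.38] [ 0.    -0.004 -0.   ]
```

```bash
python3 -m jog '[[0,0,0.1,0,0,0,255],[0,0,0.2,0,0,0,255],[0,0,0.3,0,0,0,255]]'; python3 -c "
from h import *
rel(.607,.0195,.075,-15.56); print(get_obs()['wrist_torque'].round(2))"
```

```text
t: 12.3
tool_pos: [0.61, 0.0196, 0.1082]
tool_rot: [3.112, -0.426, 0.011]
contact_force: [-0.8, 1.4, 10.1]
opening: 0.0108
t 12.3 pos [0.61   0.0196 0.1082] F [-0.8  1.4 10.1] open 0.0108 ROW cm [-0.31  0.09  3.32] [-0.    -0.007 -0.   ]
[0.16 0.22 0.02]
```

```bash
python3 -m jog '[[-0.1,0.03,-0.05,0,-0.007,0,255],[-0.2,0.06,-0.1,0,-0.007,0,255],[-0.25,0.06,-0.1,0,-0.007,0,255]]'; python3 -c "
from h import *
rel(.607,.0195,.075,-15.56); print(get_obs()['wrist_torque'].round(2))
b=get_image('side')
cv2.imwrite('pics/s3.png',cv2.resize(b[140:230,210:300],None,fx=6.6,fy=6.6,interpolation=cv2.INTER_CUBIC)[:,:,::-1])"
```

```text
t: 12.55
tool_pos: [0.6075, 0.0198, 0.1092]
tool_rot: [-3.112, 0.426, -0.001]
contact_force: [-0.4, 1.2, 2.4]
opening: 0.0104
t 12.55 pos [0.6075 0.0198 0.1092] F [-0.4  1.2  2.4] open 0.0104 ROW cm [-0.04  0.05  3.42] [-0.001 -0.    -0.   ]
[ 0.49 -0.07  0.04]
```

View pics/s3.png

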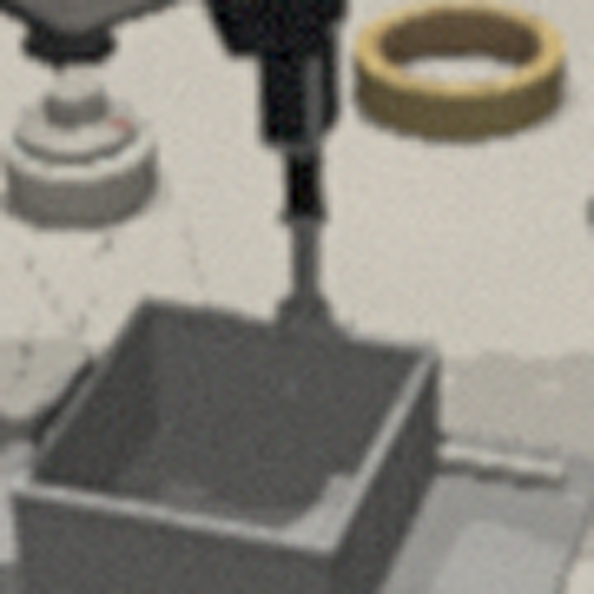

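```bash
python3 -m jog '[[-0.05,-0.05,0.15,0,-0.002,0,255],[-0.1,-0.05,0.3,0,-0.004,0,255],[-0.15,-0.05,0.4,0,-0.006,0,255],[-0.15,-0.05,0.5,0,-0.006,0,255]]'; python3 -c "
from h import *
rel(.607,.0195,.075,-15.56); print(get_obs()['wrist_torque'].round(2))"
```

```text
t: 12.93
tool_pos: [0.606, 0.0206, 0.1038]
tool_rot: [-3.112, 0.425, 0.009]
contact_force: [0.7, 0.4, 3.5]
opening: 0.0104
t 12.93 pos [0.606  0.0206 0.1038] F [0.7 0.4 3.5] open 0.0104 ROW cm [0.14 0.08 2.88] [-0.     0.006 -0.   ]
[ 0.13 -0.15  0.05]
```

```bash
python3 -m jog '[[0.1,0.03,0.15,0,0.005,0,255],[0.1,0.03,0.3,0,0.005,0,255],[0.07,0.03,0.4,0,0.004,0,255],[0.05,0.03,0.5,0,0.002,0,255]]'; python3 -c "
from h import *
rel(.607,.0195,.075,-15.56); print(get_obs()['wrist_torque'].round(2))"
```

```text
t: 13.27
tool_pos: [0.6078, 0.0201, 0.1007]
tool_rot: [-3.112, 0.426, 0.0]
contact_force: [0.2, 0.8, 8.9]
opening: 0.0106
t 13.27 pos [0.6078 0.0201 0.1007] F [0.2 0.8 8.9] open 0.0106 ROW cm [-0.06  0.08  2.57] [-0.001  0.    -0.   ]
[ 0.23  0.02 -0.03]
```

```bash
python3 -m jog '[[-0.05,0.04,0.15,0,-0.003,0,255],[-0.1,0.04,0.3,0,-0.005,0,255],[-0.15,0.04,0.45,0,-0.007,0,255]]'; python3 -c "
from h import *
rel(.607,.0195,.075,-15.56); print(get_obs()['wrist_torque'].round(2))"
```

```text
t: 13.52
tool_pos: [0.6079, 0.02, 0.0984]
tool_rot: [-3.11, 0.425, 0.005]
contact_force: [0.5, 1.3, 9.8]
opening: 0.0105
t 13.52 pos [0.6079 0.02   0.0984] F [0.5 1.3 9.8] open 0.0105 ROW cm [-0.07  0.08  2.34] [-0.002  0.003 -0.   ]
[ 0.21 -0.02  0.  ]
```

```bash
python3 -m jog '[[-0.05,0.02,0.15,0,0,0,255],[-0.1,0.02,0.3,0,0,0,255],[-0.12,0.02,0.45,0,-0.002,0,255],[-0.15,0.02,0.6,0,-0.004,0,255]]'; python3 -c "
from h import *
rel(.607,.0195,.075,-15.56); print(get_obs()['wrist_torque'].round(2))"
```

```text
t: 13.85
tool_pos: [0.6073, 0.0203, 0.0936]
tool_rot: [-3.11, 0.425, 0.008]
contact_force: [0.2, 1.2, 6.6]
opening: 0.0107
t 13.85 pos [0.6073 0.0203 0.0936] F [0.2 1.2 6.6] open 0.0107 ROW cm [-0.    0.09  1.86] [-0.002  0.005 -0.   ]
[0.28 0.05 0.  ]
```

```bash
python3 -m jog '[[0,0,0.15,0,0.003,0,255],[-0.05,0,0.3,0,0.003,0,255],[-0.07,0,0.45,0,0.002,0,255],[-0.1,0,0.6,0,0,0,255]]'; python3 -c "
from h import *
rel(.607,.0195,.075,-15.56); print(get_obs()['wrist_torque'].round(2))"
```

```text
t: 14.18
tool_pos: [0.6069, 0.0205, 0.0884]
tool_rot: [-3.11, 0.425, 0.005]
contact_force: [-0.1, 0.8, 7.2]
opening: 0.0106
t 14.18 pos [0.6069 0.0205 0.0884] F [-0.1  0.8  7.2] open 0.0106 ROW cm [0.04 0.1  1.34] [-0.003  0.004 -0.   ]
[ 0.14  0.05 -0.03]
```

```bash
python3 -m jog '[[0,0,0.15,0,0.003,0,255],[-0.05,0,0.3,0,0.003,0,255],[-0.07,0,0.45,0,0.002,0,255]]'; python3 -c "
from h import *
rel(.607,.0195,.075,-15.56); print(get_obs()['wrist_torque'].round(2))"
```

```text
t: 14.43
tool_pos: [0.6068, 0.0205, 0.0849]
tool_rot: [-3.11, 0.425, -0.0]
contact_force: [-1.2, 1.0, 6.8]
opening: 0.0106
t 14.43 pos [0.6068 0.0205 0.0849] F [-1.2  1.   6.8] open 0.0106 ROW cm [0.04 0.1  0.99] [-0.003  0.    -0.   ]
[ 0.19  0.11 -0.  ]
```

```bash
python3 -m jog '[[0,0,0.15,0,0.002,0,255],[-0.05,0,0.3,0,0.001,0,255],[-0.07,0,0.45,0,0,0,255],[-0.1,0,0.6,0,0,0,255]]'; python3 -c "
from h import *
rel(.607,.0195,.075,-15.56); print(get_obs()['wrist_torque'].round(2))"
```

```text
t: 14.77
tool_pos: [0.6067, 0.0206, 0.08]
tool_rot: [-3.11, 0.425, -0.003]
contact_force: [-1.0, 0.4, 7.5]
opening: 0.0107
t 14.77 pos [0.6067 0.0206 0.08  ] F [-1.   0.4  7.5] open 0.0107 ROW cm [0.06 0.1  0.5 ] [-0.003 -0.002 -0.   ]
[0.11 0.15 0.01]
```

```bash
python3 -m jog '[[0,0,0.12,0,0.002,0,255],[-0.05,0,0.24,0,0.001,0,255],[-0.07,0,0.36,0,0,0,255]]'; python3 -c "
from h import *
rel(.607,.0195,.075,-15.56); print(get_obs()['wrist_torque'].round(2))"
```

```text
t: 15.02
tool_pos: [0.6065, 0.0207, 0.0772]
tool_rot: [-3.11, 0.425, -0.005]
contact_force: [-0.1, 0.5, 7.4]
opening: 0.0104
t 15.02 pos [0.6065 0.0207 0.0772] F [-0.1  0.5  7.4] open 0.0104 ROW cm [0.08 0.1  0.22] [-0.003 -0.003 -0.   ]
[ 0.11  0.14 -0.02]
```

```bash
python3 -m jog '[[0.03,0,0.1,0,-0.002,0,255],[0,0,0.2,0,-0.002,0,255],[0,0,0.3,0,-0.002,0,255]]'
```

```text
t: 15.27
tool_pos: [0.6069, 0.0205, 0.0748]
tool_rot: [-3.11, 0.425, -0.003]
contact_force: [-0.9, 0.9, 6.3]
opening: 0.0107
```

```bash
python3 -m jog '[[0,0,0.1,0,0,0,255],[0,0,0.2,0,0,0,255]]'
```

```text
t: 15.43
tool_pos: [0.6071, 0.0205, 0.0734]
tool_rot: [-3.11, 0.425, -0.004]
contact_force: [-0.7, 0.9, 6.6]
opening: 0.0104
```

```bash
python3 -m jog '[[0,0,0.1,0,0,0,255],[0,0,0.2,0,0,0,255]]'
```

```text
t: 15.6
tool_pos: [0.6072, 0.0205, 0.0723]
tool_rot: [-3.11, 0.425, -0.004]
contact_force: [-2.1, 2.4, 9.9]
opening: 0.0107
```

```bash
python3 -m jog '[[0,0,0.1,0,0,0,255],[0,0,0.2,0,0,0,255]]'
```

```text
t: 15.77
tool_pos: [0.6075, 0.0205, 0.0718]
tool_rot: [-3.111, 0.425, -0.005]
contact_force: [-4.6, 0.3, 13.1]
opening: 0.0107
```

```bash
python3 -m jog '[[0,0,-0.08,0,0,0,255],[0,0,-0.08,0,0,0,200],[0,0,-0.1,0,0,0,150],[0,0,-0.1,0,0,0,120],[0,0,-0.1,0,0,0,120],[0,0,-0.1,0,0,0,120]]'
```

```text
t: 16.27
tool_pos: [0.607, 0.0204, 0.072]
tool_rot: [-3.111, 0.425, -0.003]
contact_force: [-0.5, 0.8, 0.2]
opening: 0.0452
```

Released. Retreating upward and then back, then I'll look.

```bash
python3 -m jog '[[0,0,-1,0,0,0,120],[0,0,-3,0,0,0,120],[0,0,-6,0,0,0,120],[0,0,-9,0,0,0,120],[0,0,-12,0,0,0,120],[-4,0,-13,0,0,0,120],[-8,0,-13,0,0,0,120],[-12,0,-13,0,0,0,120]]'
python3 -m jog '[[-4,4,0,0,0,0,120],[-6,8,0,0,0,0,120],[-8,12,0,0,0,0,120],[-8,16,0,0,0,0,120],[-8,20,0,0,0,0,120],[-8,20,0,0,0,0,120]]'
python3 -c "
from h import *
b=get_image('side');t=get_image('top')
A=cv2.resize(b[165:245,205:285],None,fx=6,fy=6,interpolation=cv2.INTER_CUBIC);B=cv2.resize(t[170:250,225:275],None,fx=6,fy=6,interpolation=cv2.INTER_CUBIC)
cv2.imwrite('pics/f.png',np.hstack([A,B])[:,:,::-1])
X=(.607,.0195)
for z in(.06,.064,.104): print(z,((proj('side',(*X,z))[0]-[205,165]+.5)*6-.5).round(1),((proj('top',(*X,z))[0]-[225,170]+.5)*6-.5+[480,0]).round(1))
cv2.imwrite('pics/f2.png',np.hstack([b,t])[:,:,::-1][:, :])"
```

```text
t: 16.93
tool_pos: [0.4908, 0.0525, 0.2039]
tool_rot: [-3.11, 0.426, -0.007]
contact_force: [-0.6, 1.4, 0.2]
opening: 0.0448
t: 17.43
tool_pos: [0.3583, -0.1219, 0.204]
tool_rot: [3.111, -0.433, 0.01]
contact_force: [1.1, -0.5, 0.1]
opening: 0.045
0.06 [307.  129.7] [616.9 192.7]
0.064 [306.7 121.1] [616.6 191.4]
0.104 [303.8  33.2] [613.3 178.1]
```

View pics/f.png

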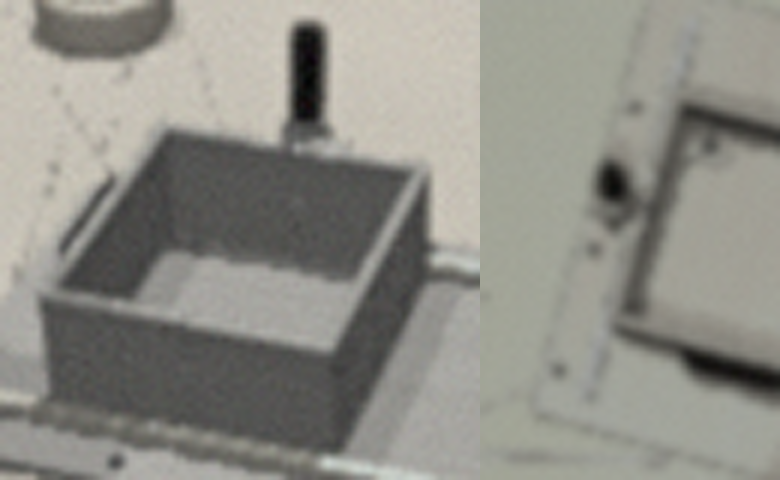

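The grip runs from y≈24 to 124 at x≈308 in the side crop, against predictions of about 25 and 125 with the collar at 60 mm. It is upright, with the collar on the knuckle, so I'm handing in.

```bash
python3 -m jog '[[0,0,0,0,0,0,120],[0,0,0,0,0,0,120]]'; python3 -c "
from station import *
finish_job()"
```

```text
t: 17.7
tool_pos: [0.3595, -0.1203, 0.2043]
tool_rot: [-3.11, 0.434, -0.01]
contact_force: [-0.7, 0.6, -0.1]
opening: 0.0451
the job is handed in; nothing more can be done
```

The mould is back together with the hinge pin seated, and I handed the job in at about 17.7 s; no verdict is reported.

- **Closing the mould:** I pushed the near half along the rails by its pad until it stopped dead at about 10 N. The picture taken afterwards showed no gap.
- **Hinge pin:** I lowered it through the knuckles with about 4 to 10 N of drag. It first stuck at 10 N because the arm was drifting sideways by about 3 mm, so I eased off, re-centred and carried on. The force rose to about 14 N at the height predicted for the collar meeting the top knuckle, and I let go there.
- **Last checks:** In the final side picture the pin is upright, and its grip is within about 1 mm of where it should be with the collar at 60 mm. The arm is well clear and its force reading is near zero. I did not measure the other things on the table again, and nothing pointed to the arm having touched them.

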